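Load the counter jar rack behind its telescopic gate

ROBOT

A 6-joint arm with a two-finger parallel gripper is mounted at the origin on the work surface. World frame = base frame: x ahead of the robot, y to its left, z up, the work surface at z = 0. Lengths are in m, angles in rad, forces in N, time in s.
With the tool pointing down it reaches from about 0.35 to 0.875 m from the base axis. Payload 4.2 kg.
Tool frame: the origin (TCP) lies at the very end of the fingers, on their centre line; the grasp point (between the pads) lies 19 mm behind it; z points along the fingers, y is the line along which they close (so a half turn about z gives the same grasp; the last joint's range is limited). The gripper opens to 85 mm and grips with 20 to 120 N. Pads are 22 mm wide; open, the fingers measure 114 mm over their backs; the gripper's body (76 mm by 85 mm) begins 54 mm behind the grasp point. The pads swing forward as they close: fully open they stand 13 mm farther back than shut.
Start: joints at [-0.98, 0.385, 0.008, 0, -1.194, -0.259], TCP at [0.204, -0.591, 0.231] pointing down, gripper open.
Joint ranges: [-3.14, 3.14], [-1.21, 2.06], [-1.07, 1.41], [-3.16, 2.05], [-2.99, -0.16], [-3.1, 3.1]. Speed limits (rad/s): [2.79, 2.79, 3.14, 3.14, 3.14, 3.14].

INTERFACE

Orientations are given as a rotation vector (axis times angle).
In Python, from station import get_obs, read_camera, sign_off, find_in gives the robot as it stands.
- The arm moves only by the tool servo_tool, never from a script. Its arguments are lists of equal length, an entry for each row: "translation": the shift along the tool's x, y, z in m, a list of three; "yaw": the turn about the tool's z in degrees. In form: {"translation": [[tx, ty, tz], ...], "yaw": [yaw, ...]}. A call has 1 to 12 rows; each row is the pose to reach, as a shift and turn from the pose commanded when the call began, along the tool's axes at that moment; what a row does not reach only later rows make up. A row lasts 1/12 s, in which the tool goes at most 41.7 mm and 7.16 degrees, less where a joint would pass 70% of its speed; a pose out of reach is approached as far as the arm can. A call with a gripper value outside its range is refused whole. "jaw" is the opening, from 0 (shut) to 1 (fully open), set as the call begins (left out, the last holds). The fingers move at their own pace and stop on an object; the grip force is fixed at half the most. Time passes only in rows, so rows that repeat a pose let the fingers close. It gives the time, the measured TCP pose, the force, the opening and the grip force at its end, in the units of the state.
- get_obs(): the state, without advancing time (a new reading comes with each control period).
- read_camera(name): name is "side" or "top"; returns a dict with "image" (384x512x3 uint8, red, green, blue), "depth" (384x512 float32, m along the optical axis (not along the pixel's ray), 0 where there is no reading), "fx", "fy", "cx", "cy" (pixels), "R" (3x3) and "t" (3): a world point X has camera coordinates R X + t. Camera axes: x right, y down, z forward; pixel columns grow to the right and rows downward; lengths in m; the calibration is good to about 2 mm. A picture is of the moment at which its call begins.
- sign_off(): hands the job in; it is judged then, once.
Trained networks look in a picture, given as the dict that the camera call returned (one of the last four; its "shot" number tells which), for a name from the list of things; names that differ only in an ending like _2 or _b are one class to them, and where a whole thing is asked for, a point or a joint stands for the part that bears it (a point fixed in the world has none). Each returns a list of dicts, best first, with "conf" (0 to 1); they miss things now and then, are a little off and sometimes report something else, mostly with a low value. They report only what shows in the picture. A call takes as long as a camera call. They do not tell look-alikes from the thing itself.
- find_in(query, picture): "rect" ([centre column, centre row, width, height] in pixels, round what is visible of it).
The state is a dict: "clock": time; "joint_pos": joint angles; "dq": joint speeds; "joint_efforts": joint torques, N m; "position": TCP position; "orientation": TCP orientation; "contact_force": force on the tool from outside, world axes, zero at the start; "torque": the same for the moment, N m; "gripper_width": finger opening in m; "finger_force": force on a finger pad.
Only numpy, scipy, OpenCV 4.12 (cv2) and the standard library are available. Lean on these libraries where they do the work, as an engineer would, in place of code of your own. Each camera call takes 0.05 s, during which the arm holds its last target. There are 200 camera calls.

TASK

Open the jar display rack: press the red spring pin flush with the tube and slide the tube out, past the pin, until the pin snaps up in the next hole. Load every seed jar that stands on the counter into the rack's lane, upright, and push the row in under the clear cover. Then press the pin flush again and slide the tube back home until the pin snaps up in the first hole and the gate shuts the row in; leave the pump bottle, cup and water bottle where they are.

Things in the scene. Friction and masses are not known exactly. Their poses are not given: they have to be found in the camera images.
- rack: wooden jar rack fixed on the counter; board 190 x 420 mm, 12 mm thick (x -100..+90, y -205..+215 mm). Origin on the counter surface, x away from the robot, y to the robot's left along the lane, z up. All mm positions below are in this frame. A fixed inner bar runs along y at x = -65 between black brackets (y -163 and +207, tops z = 50); the white tube slides on it.
- lane_mouth (a point): middle of the lane's open part, on its floor: x = +35, y = +100, z = 12. Jars go in here from above. The lane runs along y, centre line x = +35, between two guide strips 62 mm apart inside (6 mm wide, tops at z = 24, from y = -190 to +180). Free length with the gate open: y = +46 to +161.
- cover_edge (a point): middle of the outer edge of the clear flat cover, on its top: x = +35, y = +46, z = 78. The cover is 92 mm wide, underside z = 73, and lies over the lane from here to the wooden end stop (face at y = -190), on thin posts outside the strips at y = -185 and +28. Jars are pushed along -y under it until wholly covered; four fit in one row.
- tube (a joint): travel of the white square outer tube (30 x 30 mm, 205 mm long, top face z = 48) along the rack's +y, m: 0 = home, gate shut, pin in the first hole (hole_in); 0.115 = slid out, gate open, pin in the next hole (hole_out). End stops -0.003 and 0.125. About 1 N of friction; locked while the pin stands up in a hole.
- pin (a joint): how far the red pin is pressed down, m: 0 = up, 5 mm proud of the tube's top face; 0.005 = flush; 0.0075 = wholly under the tube's wall; stop 0.0095. Spring 2 N at 0, 4.5 N at flush. Once flush, 5 to 12 N sideways on the tube's fin rides the wall over the pin's round head; the finger need not press any more, and the pin snaps up by itself in the next hole and stops the tube.
- pin_top (a point): top of the red round-headed spring pin (12 mm in diameter), which is carried by the fixed inner bar at x = -65, y = +15; top at z = 53 when it stands up. It moves only up and down.
- hole_in (a point): centre of the tube's first hole (14 mm wide), on the tube's top face z = 48; over the pin when the tube is home. Moves with the tube. A black upright fin to push against with a fingertip (30 mm wide in x, 16 high, 6 thick) stands on the tube with its near face 18 mm to the +y side of this centre: push it to +y to slide out.
- hole_out (a point): centre of the tube's next hole, 115 mm to the -y side of hole_in; over the pin when the tube is slid out. A like black fin stands with its near face 18 mm to the -y side of this centre: push it to -y to slide the tube home.
- gate_face (a point): middle of the orange gate paddle's face towards the jars (50 mm wide in x, 10 thick, z 14..54), at x = +35, z = 34; y = +46 when the tube is home, +161 when it is out. A white bar (z 30..44) joins it to the tube.
- jar0_mid (a point): a closed seed jar (green contents, black lid), a cylinder 56 mm in diameter and 56 mm high, 130 to 250 g; the point is its centre, 28 mm above its underside; z is its upright axis. May be absent.
- jar1_mid (a point): a closed seed jar (red contents, grey metal lid), a cylinder 56 mm in diameter and 56 mm high, 130 to 250 g; the point is its centre, 28 mm above its underside; z is its upright axis. May be absent.
- jar2_mid (a point): a closed seed jar (yellow contents, black lid), a cylinder 56 mm in diameter and 56 mm high, 130 to 250 g; the point is its centre, 28 mm above its underside; z is its upright axis. May be absent.
- jar3_mid (a point): a closed seed jar (dark brown contents, grey metal lid), a cylinder 56 mm in diameter and 56 mm high, 130 to 250 g; the point is its centre, 28 mm above its underside; z is its upright axis. May be absent.
- pump_mid (a point): hand-sanitiser pump bottle, pale blue with black pump, 64 mm in diameter, 180 mm high; the point is 65 mm above its underside. Leave it alone.
- cup: white paper cup, 72 mm across the rim, 85 mm high, origin at the underside centre. Leave it alone.
- water: clear water bottle, blue cap and label, 68 mm in diameter, 220 mm high, origin at the underside centre. Leave it alone.
Things that resemble listed ones, but are neither listed nor needed, are in the scene too. What is shaped like the part that bears jar0_mid but pink or purple is not meant.

How it is judged:
On the way, in this order (a step that is already met when the one before it is completed fails the run):
1. the red pin is pressed flush while the tube is still home (value of joint pin above 0.004 m and value of joint tube below 0.004 m), for 0.05 s.
2. the tube is slid out and the pin has snapped up in the next hole (value of joint tube between 0.112 and 0.118 m and value of joint pin below 0.002 m), for 0.2 s.
3. every jar stands upright in the lane, with the gate still open (value of joint tube above 0.11 m and x of jar0_mid in the frame of rack between 0.02 and 0.05 m and y of jar0_mid in the frame of rack between -0.175 and 0.135 m and z of each of jar0_mid, jar1_mid, jar2_mid, jar3_mid in the frame of rack below 0.05 m and angle between each of jar0_mid, jar1_mid, jar2_mid, jar3_mid's own z axis and vertical below 0.15 rad and x of jar1_mid in the frame of rack between 0.02 and 0.05 m and y of jar1_mid in the frame of rack between -0.175 and 0.135 m and x of jar2_mid in the frame of rack between 0.02 and 0.05 m and y of jar2_mid in the frame of rack between -0.175 and 0.135 m and x of jar3_mid in the frame of rack between 0.02 and 0.05 m and y of jar3_mid in the frame of rack between -0.175 and 0.135 m), for 0.2 s.
4. the red pin is pressed flush again while the tube is still out (value of joint pin above 0.004 m and value of joint tube above 0.11 m), for 0.05 s.
At the end, for the whole second after the job is handed in: Every jar present stands upright (within 0.15 rad) and at rest in the lane, wholly under the clear cover (centre at y below 22 mm in the rack frame); the tube is home within 3 mm with the pin up in the first hole (less than 2 mm down) (value of joint tube between -0.005 and 0.003 m and value of joint pin below 0.002 m and x of jar0_mid in the frame of rack between 0.02 and 0.05 m and y of jar0_mid in the frame of rack between -0.175 and 0.022 m and z of each of jar0_mid, jar1_mid, jar2_mid, jar3_mid in the frame of rack below 0.05 m and angle between each of jar0_mid, jar1_mid, jar2_mid, jar3_mid's own z axis and vertical below 0.15 rad and x of jar1_mid in the frame of rack between 0.02 and 0.05 m and y of jar1_mid in the frame of rack between -0.175 and 0.022 m and x of jar2_mid in the frame of rack between 0.02 and 0.05 m and y of jar2_mid in the frame of rack between -0.175 and 0.022 m and x of jar3_mid in the frame of rack between 0.02 and 0.05 m and y of jar3_mid in the frame of rack between -0.175 and 0.022 m and linear speed of each of jar0, jar1, jar2, jar3 below 0.02 m/s); the robot touches nothing.
It fails at once if the pump bottle, cup or water bottle is moved by more than 30 mm (distance of any of pump_mid, cup, water from where it was at the start of the episode above 0.03 m).
Of jar0, jar1, jar2, jar3 only 3 to 4 are there at a start; the rules pass over those that are not, and their reading is None.
At some moment in a run one of jar0, jar1, jar2, jar3 may be knocked a few centimetres aside while the robot is not near it.
Once in a run the grip may slacken for a moment while it holds something.
It also fails if it takes over 210 s, if anything falls off the work surface, if the arm or the gripper's body presses on something with over 40 N, if the wrist force passes 120 N, or if a joint passes its speed limit or range.

## Working session

There is one attempt and no reset: what is moved stays moved. The work goes in short steps, Python scripts to look and compute and a tool call to move; the robot and the scene stay as the last step left them, time stands still between calls to the robot, and variables do not carry over. Pictures are saved under pics/ and viewed, at most 14 in all, crops included, and the job is handed in when it is done.

Besides the shell and the picture viewer there is one more tool, called after "Emit:" in YAML: its name, and indented under it one key for each argument. servo_tool: Moves the arm, as the interface text tells. Its arguments: {"type":"object","properties":{"translation":{"type":"array"},"yaw":{"type":"array"},"jaw":{"type":"number"}},"required":["translation","yaw"]}

```bash
mkdir -p pics; cat > h.py <<'E'
import numpy as np, cv2
from station import *
def shot(n,fn=None):
    p=read_camera(n)
    if fn: cv2.imwrite('pics/'+fn,cv2.cvtColor(p['image'],cv2.COLOR_RGB2BGR))
    return p
def w(p,u,v,z=None):
    """world point of a pixel: from depth, or from the ray's cut with height z"""
    R=np.array(p['R']);t=np.array(p['t'])
    d=np.array([(u-p['cx'])/p['fx'],(v-p['cy'])/p['fy'],1.])
    if z is None:
        D=p['depth'][int(v)-1:int(v)+2,int(u)-1:int(u)+2]; s=np.median(D[D>0]) if (D>0).any() else np.nan
    else:
        o=-R.T@t; k=R.T@d; s=(z-o[2])/k[2]
    return R.T@(d*s-t)
E
python3 - <<'E'
from h import *
np.set_printoptions(precision=3,suppress=True)
o=get_obs();print(o)
a=shot('top','top0.png');b=shot('side','side0.png')
for q in ['rack','jar0_mid','jar1_mid','jar2_mid','jar3_mid','pump_mid','cup','water','pin','tube','gate_face','hole_in']:
  for n,p in(('top',a),('side',b)):
    for r in find_in(q,p)[:3]:
        c=r['rect'];print(q,n,np.array(c).round(),round(r['conf'],2),w(p,c[0],c[1]))
E
```

```text
{'clock': 0.0, 'joint_pos': array([-0.98 ,  0.386,  0.007, -0.001, -1.194, -0.259]), 'dq': array([-0.002,  0.   ,  0.   , -0.   , -0.001,  0.001]), 'joint_efforts': array([  0.001, -39.229,  18.84 ,   4.186,  -0.005,   0.   ]), 'position': array([ 0.203, -0.59 ,  0.23 ]), 'orientation': array([ 0.518, -3.098, -0.003]), 'contact_force': array([-0.196, -0.13 , -0.008]), 'torque': array([-0.018, -0.028,  0.013]), 'finger_force': 0.0, 'gripper_width': 0.08521238199307866}
rack top [235. 164. 114.  57.] 0.86 [0.603 0.046 0.011]
rack side [226. 202. 100.  83.] 0.64 [0.605 0.073 0.041]
jar0_mid top [160. 198.  19.  15.] 0.76 [0.474 0.301 0.058]
jar0_mid top [134. 182.  16.  17.] 0.63 [0.529 0.393 0.058]
jar0_mid top [150. 222.  18.  13.] 0.58 [0.391 0.331 0.057]
jar0_mid side [178. 265.  21.  27.] 0.92 [0.513 0.417 0.046]
jar0_mid side [212. 255.  16.  20.] 0.75 [0.457 0.331 0.05 ]
jar0_mid side [229. 273.  19.  27.] 0.62 [0.367 0.362 0.052]
jar1_mid top [340. 200.  23.  17.] 0.57 [ 0.47  -0.321  0.057]
jar1_mid side [307. 175.  15.  18.] 0.74 [ 0.465 -0.304  0.029]
jar2_mid top [272. 208. 
[... 554 characters left out ...]
] 0.29 [0.603 0.071 0.046]
water top [417. 200.  34.  22.] 0.59 [ 0.462 -0.548  0.15 ]
water side [334. 136.  16.  43.] 0.67 [ 0.454 -0.535  0.125]
pin side [237. 200.  56.  31.] 0.64 [ 0.609 -0.001  0.01 ]
tube top [249. 173.  62.  23.] 0.72 [ 0.571 -0.005  0.011]
tube side [235. 200.  56.  31.] 0.57 [0.611 0.009 0.014]
gate_face top [251. 164.  62.  30.] 0.88 [ 0.602 -0.011  0.012]
gate_face side [237. 199.  56.  34.] 0.7 [ 0.612 -0.005  0.011]
gate_face side [151. 275.  27.  56.] 0.7 [0.5   0.521 0.1  ]
gate_face side [333. 138.  19.  47.] 0.68 [ 0.455 -0.533  0.116]
hole_in top [248. 161.  62.  42.] 0.7 [ 0.601 -0.003  0.077]
hole_in side [239. 200.  59.  32.] 0.71 [ 0.605 -0.01   0.008]
```

```bash
python3 - <<'E'
import cv2
a=cv2.imread('pics/top0.png')[120:250,80:450];b=cv2.imread('pics/side0.png')[110:320,120:380]
cv2.imwrite('pics/t1.png',cv2.resize(a,(800,281),interpolation=cv2.INTER_CUBIC));cv2.imwrite('pics/s1.png',cv2.resize(b,None,fx=2.8,fy=2.8,interpolation=cv2.INTER_CUBIC))
E
```

```text
(no output)
```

View pics/t1.png

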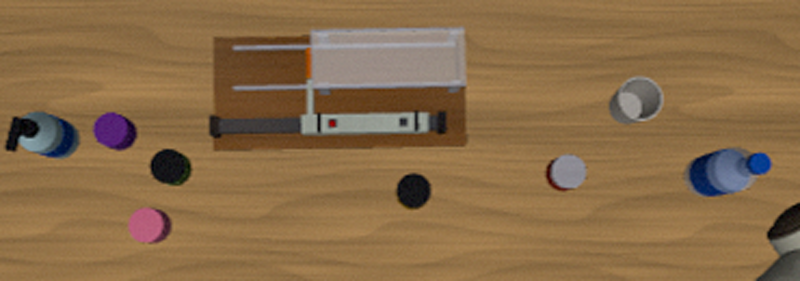

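View pics/s1.png

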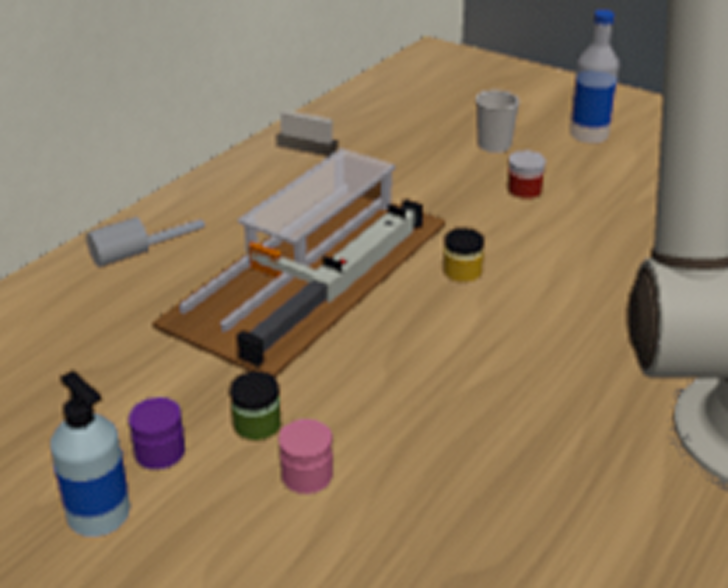

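The top view shows three listed jars: green/black lid (160,198), yellow/black lid (272,208) and red/grey lid (340,200). The purple (134,182) and pink (150,222) jars are look-alikes, and brown is absent. The crops above confirm this. Next I'll measure the rack pose.

```bash
cat >> h.py <<'E'
def cloud(p):
    R=np.array(p['R']);t=np.array(p['t']);D=p['depth']
    v,u=np.indices(D.shape)
    C=np.stack([(u-p['cx'])/p['fx']*D,(v-p['cy'])/p['fy']*D,D],-1)
    X=(C-t)@R; X[D<=0]=np.nan
    return X
def lid(p,x,y,r=0.06,z0=0.045,z1=0.07):
    """centre of a jar lid near x,y, from depth (min enclosing of top surface)"""
    X=cloud(p);m=(np.hypot(X[...,0]-x,X[...,1]-y)<r)&(X[...,2]>z0)&(X[...,2]<z1)
    P=X[m][:,:2].astype(np.float32)
    if len(P)<10: return None
    c,rad=cv2.minEnclosingCircle(P);return np.round([*c,*P.mean(0),*np.median(P,0),rad,X[m][:,2].max()],4),len(P)
E
python3 - <<'E'
from h import *
np.set_printoptions(precision=4,suppress=True)
for n in('top','side'):
    p=shot(n);X=cloud(p);print(n,'fx',p['fx'],'campos',-np.array(p['R']).T@np.array(p['t']))
    m=(X[...,2]>0.006)&(X[...,2]<.1)&(X[...,0]>.47)&(X[...,0]<.75)&(X[...,1]>-.21)&(X[...,1]<.28)
    m=cv2.morphologyEx(m.astype(np.uint8),cv2.MORPH_OPEN,np.ones((3,3)))
    k,l,s,_=cv2.connectedComponentsWithStats(m);m=l==1+np.argmax(s[1:,4])
    if n=='top':
        # board only: project pixels at z=.012
        r=cv2.minAreaRect(X[m][:,:2].astype(np.float32));print(r,cv2.boxPoints(r))
        B=m&(X[...,2]<.02); r=cv2.minAreaRect(X[B][:,:2].astype(np.float32));print(r,cv2.boxPoints(r))
    I=p['image'].astype(int)
    red=(I[...,0]>110)&(I[...,0]>2*I[...,1])&(I[...,0]>2*I[...,2])&m
    v,u=np.nonzero(red); print('red',u,v,w(p,u.mean(),v.mean(),.053) if len(u) else'')
    org=(I[...,0]>150)&(I[...,2]<60)&m; v,u=np.nonzero(org);print('orange',len(u), X[org].mean(0))
    T=(X[...,2]>.042)&(X[...,2]<.056)&(X[...,0]<.59)&m
    Q=X[T][:,:3];print('tube',len(Q),cv2.minAreaRect(Q[:,:2].astype(np.float32)),np.median(Q[:,2]))
    for x,y in((.474,.301),(.44,-.087),(.47,-.32)): print(lid(p,x,y))
E
```

```text
top fx 397.7789707965871 campos [ 0.3416 -0.0312  1.4245]
((0.6083917021751404, 0.04036916792392731), (0.18903644382953644, 0.421403169631958), 0.2979447841644287) [[ 0.5128  0.2506]
 [ 0.515  -0.1708]
 [ 0.704  -0.1698]
 [ 0.7018  0.2516]]
((0.6083917021751404, 0.04036916792392731), (0.18903644382953644, 0.421403169631958), 0.2979447841644287) [[ 0.5128  0.2506]
 [ 0.515  -0.1708]
 [ 0.704  -0.1698]
 [ 0.7018  0.2516]]
red [222 222 222 222 222 222 222 222 222 222 222 222 233 232 233 234 233 234] [143 144 145 146 147 148 149 150 151 152 153 154 176 177 177 177 178 178] [0.6154 0.0769 0.053 ]
orange 26 [0.6429 0.0872 0.055 ]
tube 780 ((0.5617493987083435, 0.05658009648323059), (0.055132173001766205, 0.3823132812976837), 1.336787223815918) 0.04756005891695983
(array([0.4788, 0.3101, 0.4781, 0.3096, 0.4769, 0.3098, 0.0282, 0.0655]), 209)
(array([ 0.4414, -0.0833,  0.4412, -0.0834,  0.4409, -0.0822,  0.0278,
        0.0642]), 202)
(array([ 0.4735, -0.3309,  0.4735, -0.3306,  0.4733, -0.3309,  0.0282,
        0.0635]), 203)
side fx 365.33791557946756 campos [-0.1142  0.945   0.8008]
red [210 211 212 213 214 215 215 216 217 218 242 219] [198 198 198 199 199 199 200 200 200 201 203 207] [0.6313 0.0937 0.053 ]
orange 12 [0.6464 0.089  0.0522]
tube 392 ((0.5597755312919617, 0.05898168683052063), (0.055424220860004425, 0.3819851279258728), 1.233522653579712) 0.0453944101997162
(array([0.479 , 0.3142, 0.4754, 0.316 , 0.4748, 0.3159, 0.029 , 0.0579]), 208)
(array([ 0.4429, -0.0812,  0.4392, -0.0761,  0.4387, -0.0763,  0.0307,
        0.0578]), 119)
(array([ 0.4744, -0.33  ,  0.4719, -0.3255,  0.4714, -0.3263,  0.032 ,
        0.0564]), 76)
```

```bash
python3 - <<'E'
from h import *
np.set_printoptions(precision=4,suppress=True)
p=shot('top');X=cloud(p);I=p['image'].astype(int)
print('pin',w(p,233.2,177.2,.053))
o=get_obs()['orientation'];R=cv2.Rodrigues(o)[0];print('tool axes\n',R)
# edges of board by brown/counter along columns using height mask, outer x-edges
m=(X[...,2]>.006)&(X[...,0]>.47)&(X[...,0]<.75)&(X[...,1]>-.175)&(X[...,1]<.26)
E=[]
for u in range(184,292,1):
    v=np.nonzero(m[:,u])[0]
    if len(v): E.append([*X[v.max(),u][:2]])
E=np.array(E);f=np.polyfit(E[:,1],E[:,0],1);k=abs(np.polyval(f,E[:,1])-E[:,0])<.003;f=np.polyfit(E[k,1],E[k,0],1)
print('near edge slope deg',np.degrees(f[0]),'x at y=.04',np.polyval(f,.04),k.sum())
# white tube centre line
hsv=cv2.cvtColor(p['image'],cv2.COLOR_RGB2HSV)
t=(hsv[...,1]<60)&(hsv[...,2]>120)&(X[...,2]>.038)&(X[...,2]<.06)&(X[...,0]>.53)&(X[...,0]<.565)
v,u=np.nonzero(t);Q=np.array([w(p,a,b,.048)for a,b in zip(u,v)])
c=[]
for a in np.unique(u):
    q=Q[u==a]
    if len(q)>5:c.append(q.mean(0))
c=np.array(c);f=np.polyfit(c[:,1],c[:,0],1);print('tube',c[:,1].min(),c[:,1].max(),np.degrees(f[0]),np.polyval(f,.04),len(c))
E
```

```text
pin [0.5477 0.0497 0.053 ]
tool axes
 [[-0.9455 -0.3257 -0.    ]
 [-0.3257  0.9455  0.    ]
 [ 0.      0.     -1.    ]]
near edge slope deg -0.4155490733652686 x at y=.04 0.5038301919155476 4
tube -0.10318215766053893 0.0961967531179692 -0.7375922286736749 0.5504413243721991 46
```

Emit:
servo_tool:
  translation:
    - [-0.534, 0.494, 0]
    - [-0.534, 0.494, 0]
    - [-0.534, 0.494, 0]
    - [-0.534, 0.494, 0]
    - [-0.534, 0.494, 0]
    - [-0.534, 0.494, 0]
    - [-0.534, 0.494, 0]
    - [-0.534, 0.494, 0]
    - [-0.534, 0.494, 0]
    - [-0.534, 0.494, 0]
    - [-0.534, 0.494, 0]
    - [-0.534, 0.494, 0]
  yaw: [-71.5, -71.5, -71.5, -71.5, -71.5, -71.5, -71.5, -71.5, -71.5, -71.5, -71.5, -71.5]
  jaw: 0

```text
clock: 2.45
position: [0.4406, -0.1483, 0.2319]
orientation: [-2.231, 2.21, -0.002]
contact_force: [-0.3, -0.1, 0.3]
gripper_width: -0.0002
finger_force: 0.0
```

Emit:
servo_tool:
  translation:
    - [-0.197, -0.109, 0.05]
    - [-0.197, -0.109, 0.05]
    - [-0.197, -0.109, 0.05]
    - [-0.197, -0.109, 0.05]
    - [-0.197, -0.109, 0.08]
    - [-0.197, -0.109, 0.11]
    - [-0.197, -0.109, 0.14]
    - [-0.197, -0.109, 0.165]
    - [-0.197, -0.109, 0.165]
    - [-0.197, -0.109, 0.165]
    - [-0.197, -0.109, 0.165]
  yaw: [0, 0, 0, 0, 0, 0, 0, 0, 0, 0, 0]

```text
clock: 3.37
position: [0.5487, 0.0478, 0.0682]
orientation: [-2.23, 2.209, -0.003]
contact_force: [-0.6, 0.2, 0.4]
gripper_width: -0.0001
finger_force: 0.0
```

```bash
python3 - <<'E'
from h import *
o=get_obs();print(o['position'],o['contact_force'])
p=shot('top');q=shot('side')
a=cv2.resize(p['image'][140:200,195:275],(560,420),interpolation=cv2.INTER_CUBIC)
b=cv2.resize(q['image'][170:240,190:280],(540,420),interpolation=cv2.INTER_CUBIC)
cv2.imwrite('pics/c2.png',cv2.resize(np.hstack([a,b])[...,::-1],(800,305)))
E
```

```text
[0.54870018 0.04775242 0.06816754] [-0.64045461  0.24843156  0.35128557]
```

View pics/c2.png

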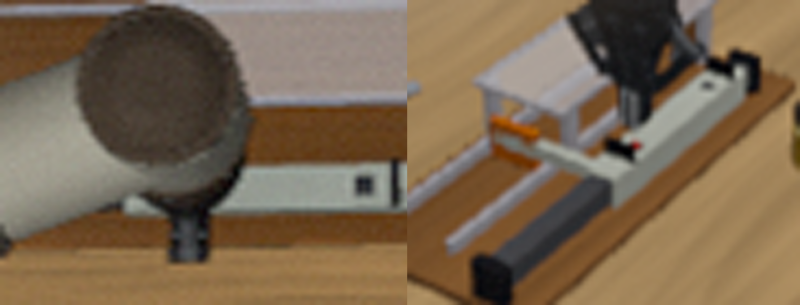

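Emit:
servo_tool:
  translation:
    - [-0.001, 0, 0.01]
    - [-0.001, 0, 0.014]
    - [-0.001, 0, 0.016]
    - [-0.001, 0, 0.018]
    - [-0.001, 0, 0.019]
    - [-0.001, 0, 0.0195]
    - [-0.001, 0, 0.0195]
  yaw: [0, 0, 0, 0, 0, 0, 0]

```text
clock: 4.05
position: [0.5476, 0.0487, 0.0481]
orientation: [-2.232, 2.211, -0.001]
contact_force: [-3.3, 1.4, 8.5]
gripper_width: -0.0002
finger_force: 4.1
```

Emit:
servo_tool:
  translation:
    - [-0.002, 0, 0]
    - [-0.004, 0, 0]
    - [-0.006, 0, 0]
    - [-0.008, 0, 0]
    - [-0.01, 0, 0]
    - [-0.012, 0, 0]
    - [-0.015, 0, 0]
    - [-0.018, 0, 0]
    - [-0.021, 0, -0.001]
    - [-0.024, 0, -0.002]
  yaw: [0, 0, 0, 0, 0, 0, 0, 0, 0, 0]

```text
clock: 4.88
position: [0.5468, 0.0716, 0.0484]
orientation: [2.23, -2.211, 0.0]
contact_force: [2.4, -4.3, -4.1]
gripper_width: -0.0001
finger_force: 2.4
```

Emit:
servo_tool:
  translation:
    - [-0.01, 0, -0.001]
    - [-0.02, 0, -0.002]
    - [-0.032, 0, -0.002]
    - [-0.044, 0, -0.002]
    - [-0.056, 0, -0.002]
    - [-0.066, 0, -0.002]
    - [-0.076, 0, -0.002]
    - [-0.084, 0, -0.002]
    - [-0.09, 0, -0.002]
    - [-0.094, 0, -0.002]
    - [-0.097, 0, -0.002]
    - [-0.099, 0, -0.002]
  yaw: [0, 0, 0, 0, 0, 0, 0, 0, 0, 0, 0, 0]

```text
clock: 5.88
position: [0.5459, 0.1718, 0.0505]
orientation: [2.231, -2.211, -0.0]
contact_force: [1.4, -5.8, -1.5]
gripper_width: -0.0001
finger_force: 3.0
```

Emit:
servo_tool:
  translation:
    - [-0.002, 0, 0]
    - [-0.003, 0, 0]
    - [-0.004, 0, 0]
    - [-0.005, 0, 0]
    - [-0.005, 0, 0]
  yaw: [0, 0, 0, 0, 0]

```text
clock: 6.3
position: [0.5458, 0.1726, 0.0505]
orientation: [2.226, -2.208, 0.003]
contact_force: [4.8, -14.6, -0.6]
gripper_width: 0.0
finger_force: 7.3
```

Emit:
servo_tool:
  translation:
    - [0.01, 0, -0.01]
    - [0.01, 0, -0.05]
    - [0.01, 0, -0.09]
    - [0.05, 0.02, -0.09]
    - [0.09, 0.035, -0.09]
    - [0.13, 0.05, -0.09]
    - [0.17, 0.07, -0.09]
    - [0.2, 0.085, -0.09]
    - [0.23, 0.098, -0.09]
    - [0.259, 0.107, -0.09]
    - [0.259, 0.107, -0.09]
    - [0.259, 0.107, -0.09]
  yaw: [0, 0, 0, 0, 0, 0, 0, 0, 0, 0, 0, 0]
  jaw: 1

```text
clock: 7.3
position: [0.4418, -0.0842, 0.1418]
orientation: [-2.226, 2.213, -0.003]
contact_force: [-0.4, 0.2, 0.7]
gripper_width: 0.0851
finger_force: 0.0
```

```bash
python3 - <<'E'
from h import *
print(get_obs()['position'],get_obs()['gripper_width'])
p=shot('top');q=shot('side')
for x,y in((.478,.31),(.473,-.33)): print(lid(p,x,y))
print(lid(q,.441,-.083))
a=cv2.resize(p['image'][140:200,175:255],(560,420),interpolation=cv2.INTER_CUBIC)
b=cv2.resize(q['image'][160:250,190:305],(540,420),interpolation=cv2.INTER_CUBIC)
cv2.imwrite('pics/c3.png',cv2.resize(np.hstack([a,b])[...,::-1],(800,305)))
E
```

```text
[ 0.44184577 -0.08420168  0.14182615] 0.08513053537670728
(array([0.4784, 0.3099, 0.4782, 0.3096, 0.4771, 0.309 , 0.0281, 0.0655]), 211)
(array([ 0.4741, -0.331 ,  0.4734, -0.3305,  0.4735, -0.3306,  0.028 ,
        0.0645]), 205)
(array([ 0.4429, -0.0787,  0.44  , -0.0764,  0.4398, -0.0761,  0.0303,
        0.0581]), 115)
```

View pics/c3.png

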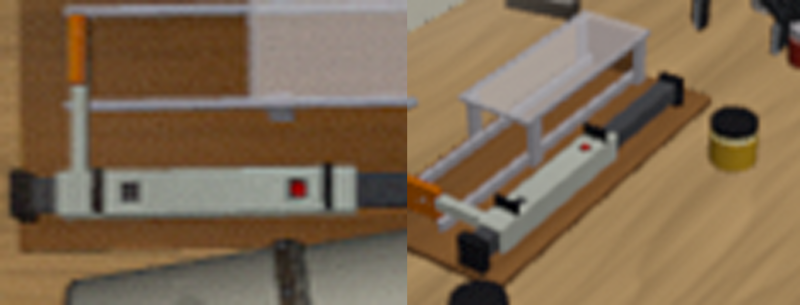

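Emit:
servo_tool:
  translation:
    - [-0.001, 0.001, 0.03]
    - [-0.001, 0.001, 0.06]
    - [-0.001, 0.001, 0.09]
    - [-0.001, 0.001, 0.11]
    - [-0.001, 0.001, 0.12]
    - [-0.001, 0.001, 0.124]
    - [-0.001, 0.001, 0.124]
  yaw: [0, 0, 0, 0, 0, 0, 0]

```text
clock: 7.98
position: [0.4408, -0.0814, 0.016]
orientation: [2.233, -2.209, -0.001]
contact_force: [0.1, -1.1, -0.1]
gripper_width: 0.0854
finger_force: 0.0
```

Emit:
servo_tool:
  translation:
    - [0, 0, 0]
    - [0, 0, 0]
    - [0, 0, 0]
    - [0, 0, 0]
    - [0, 0, 0]
    - [0, 0, 0]
    - [0, 0, 0]
    - [0, 0, -0.02]
    - [0, 0, -0.05]
    - [0, 0, -0.08]
    - [0, 0, -0.1]
    - [0, 0, -0.1]
  yaw: [0, 0, 0, 0, 0, 0, 0, 0, 0, 0, 0, 0]
  jaw: 0

```text
clock: 8.98
position: [0.4431, -0.0821, 0.1211]
orientation: [-2.226, 2.205, -0.01]
contact_force: [-0.5, 0.4, -2.7]
gripper_width: 0.0549
finger_force: 64.2
```

```bash
python3 - <<'E'
from h import *
print(get_obs()['position'],get_obs()['gripper_width'],get_obs()['contact_force'])
p=shot('top');I=p['image'].astype(int)
g=I.sum(-1).astype(float)
for u in (200,205,210,215):
    for lo,hi in((138,147),(155,165)):
        s=g[lo:hi,u]; s=np.clip(s-np.median(s)-30,0,None); v=(s*np.arange(lo,hi)).sum()/s.sum(); print(u,round(v,2),w(p,u,v,.024).round(4))
q=shot('side','s4.png')
E
```

```text
[ 0.44314589 -0.08208942  0.12108857] 0.0548640847012204 [-0.45425635  0.44792249 -2.69542138]
200 141.41 [0.6815 0.1726 0.024 ]
200 160.07 [0.6133 0.171  0.024 ]
205 141.33 [0.682  0.1547 0.024 ]
205 159.87 [0.6141 0.1531 0.024 ]
210 141.31 [0.6822 0.1367 0.024 ]
210 159.82 [0.6144 0.1353 0.024 ]
215 141.14 [0.6829 0.1187 0.024 ]
215 159.66 [0.6151 0.1174 0.024 ]
```

Emit:
servo_tool:
  translation:
    - [-0.03, -0.03, 0]
    - [-0.06, -0.06, 0]
    - [-0.09, -0.09, 0]
    - [-0.12, -0.12, 0]
    - [-0.15, -0.15, 0]
    - [-0.18, -0.18, 0]
    - [-0.205, -0.207, 0]
    - [-0.205, -0.207, 0.01]
    - [-0.205, -0.207, 0.03]
    - [-0.205, -0.207, 0.04]
    - [-0.205, -0.207, 0.04]
    - [-0.205, -0.207, 0.04]
  yaw: [0, 0, 0, 0, 0, 0, 0, 0, 0, 0, 0, 0]
  jaw: 0

```text
clock: 10.08
position: [0.6443, 0.1236, 0.0748]
orientation: [2.228, -2.209, -0.002]
contact_force: [0.1, 0.7, -1.3]
gripper_width: 0.0547
finger_force: 64.7
```

```bash
python3 - <<'E'
from h import *
print(get_obs()['position'],get_obs()['gripper_width'],get_obs()['contact_force'])
q=shot('side');p=shot('top')
a=cv2.resize(p['image'][130:200,175:265],(540,420),interpolation=cv2.INTER_CUBIC)
b=cv2.resize(q['image'][160:250,170:285],(540,420),interpolation=cv2.INTER_CUBIC)
cv2.imwrite('pics/c4.png',cv2.resize(np.hstack([a,b])[...,::-1],(800,311)))
E
```

```text
[0.64430173 0.12359821 0.07484467] 0.054701639915932396 [ 0.06184965  0.72172023 -1.27790489]
```

View pics/c4.png

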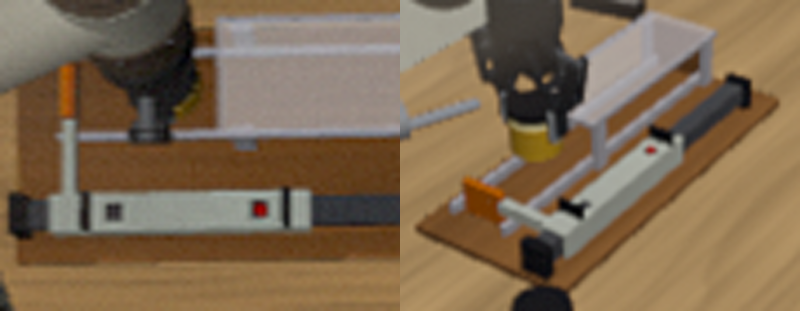

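Emit:
servo_tool:
  translation:
    - [0, 0, 0]
    - [0, 0, 0]
    - [0, 0, 0]
    - [0, 0, 0]
  yaw: [0, 0, 0, 0]

```text
clock: 10.52
position: [0.6458, 0.1245, 0.0775]
orientation: [-2.23, 2.211, -0.001]
contact_force: [0.2, -0.1, -2.3]
gripper_width: 0.0548
finger_force: 64.7
```

Emit:
servo_tool:
  translation:
    - [0, -0.002, 0.01]
    - [0, -0.002, 0.02]
    - [0, -0.002, 0.028]
    - [0, -0.002, 0.035]
    - [0, -0.002, 0.04]
    - [0, -0.002, 0.044]
    - [0, -0.002, 0.0465]
    - [0, -0.002, 0.0465]
    - [0, -0.002, 0.0465]
  yaw: [0, 0, 0, 0, 0, 0, 0, 0, 0]

```text
clock: 11.27
position: [0.6479, 0.1247, 0.0305]
orientation: [-2.231, 2.211, -0.001]
contact_force: [0.6, 0.0, -2.2]
gripper_width: 0.0549
finger_force: 64.8
```

Emit:
servo_tool:
  translation:
    - [0, 0, 0.002]
    - [0, 0, 0.002]
    - [0.008, 0, 0.002]
    - [0.016, 0, 0.002]
    - [0.022, 0, 0.002]
    - [0.026, 0, 0.002]
    - [0.026, 0, 0.002]
    - [0.026, 0, 0.002]
  yaw: [0, 0, 0, 0, 0, 0, 0, 0]

```text
clock: 11.93
position: [0.65, 0.0984, 0.0303]
orientation: [-2.228, 2.208, -0.004]
contact_force: [1.0, 1.9, 5.4]
gripper_width: 0.0547
finger_force: 65.4
```

Emit:
servo_tool:
  translation:
    - [0, 0, 0]
    - [0, 0, 0]
    - [0, 0, 0]
    - [0, 0, 0]
    - [0, 0, -0.02]
    - [0, 0, -0.05]
    - [0, 0, -0.08]
    - [-0.03, 0, -0.08]
    - [-0.055, 0, -0.08]
    - [-0.055, 0, -0.08]
  yaw: [0, 0, 0, 0, 0, 0, 0, 0, 0, 0]
  jaw: 1

```text
clock: 12.77
position: [0.6476, 0.157, 0.1088]
orientation: [-2.233, 2.206, -0.001]
contact_force: [-0.0, -0.3, 0.6]
gripper_width: 0.0853
finger_force: 0.0
```

Emit:
servo_tool:
  translation:
    - [0, 0, 0]
    - [0, 0, 0]
    - [0, 0, 0]
    - [0, 0, 0]
    - [0, 0, 0]
    - [0, 0, 0.02]
    - [0, 0, 0.04]
    - [0, 0, 0.06]
    - [0, 0, 0.072]
    - [0, 0, 0.072]
    - [0, 0, 0.072]
  yaw: [0, 0, 0, 0, 0, 0, 0, 0, 0, 0, 0]
  jaw: 0

```text
clock: 13.68
position: [0.6474, 0.1532, 0.036]
orientation: [2.231, -2.211, 0.0]
contact_force: [0.9, -0.3, 0.8]
gripper_width: 0.0003
finger_force: 0.0
```

Emit:
servo_tool:
  translation:
    - [0.008, 0, 0]
    - [0.016, 0, 0]
    - [0.024, 0, 0]
    - [0.032, 0, 0]
    - [0.04, 0, 0]
    - [0.046, 0, 0]
    - [0.052, 0, 0]
    - [0.056, 0, 0]
    - [0.057, 0, 0]
    - [0.057, 0, 0]
  yaw: [0, 0, 0, 0, 0, 0, 0, 0, 0, 0]

```text
clock: 14.52
position: [0.6474, 0.0958, 0.036]
orientation: [2.23, -2.211, -0.001]
contact_force: [-0.9, 0.2, -0.1]
gripper_width: 0.0
finger_force: 0.0
```

Emit:
servo_tool:
  translation:
    - [-0.015, 0, 0]
    - [-0.015, 0, -0.04]
    - [-0.015, 0, -0.08]
    - [-0.015, 0, -0.115]
    - [0.02, 0.017, -0.115]
    - [0.055, 0.034, -0.115]
    - [0.09, 0.05, -0.115]
    - [0.125, 0.065, -0.115]
    - [0.16, 0.08, -0.115]
    - [0.195, 0.095, -0.115]
    - [0.23, 0.11, -0.115]
    - [0.265, 0.12, -0.115]
  yaw: [0, 0, 0, 0, 0, 0, 0, 0, 0, 0, 0, 0]

```text
clock: 15.52
position: [0.5282, -0.1704, 0.1509]
orientation: [2.231, -2.21, -0.003]
contact_force: [0.5, 0.3, 0.2]
gripper_width: -0.0
finger_force: 0.0
```

Emit:
servo_tool:
  translation:
    - [0.035, 0.013, 0]
    - [0.07, 0.025, 0]
    - [0.105, 0.038, 0]
    - [0.135, 0.05, 0]
    - [0.16, 0.058, 0]
    - [0.16, 0.058, 0]
    - [0.16, 0.058, 0]
    - [0.16, 0.058, 0]
  yaw: [0, 0, 0, 0, 0, 0, 0, 0]
  jaw: 1

```text
clock: 16.18
position: [0.4735, -0.3294, 0.1508]
orientation: [2.231, -2.211, -0.002]
contact_force: [-0.5, 0.6, -0.1]
gripper_width: 0.0853
finger_force: 0.0
```

```bash
python3 - <<'E'
from h import *
print(get_obs()['position'],get_obs()['gripper_width'],get_obs()['contact_force'])
q=shot('side');p=shot('top')
print(lid(q,.4737,-.331),lid(p,.478,.31))
a=cv2.resize(p['image'][130:200,175:265],(540,420),interpolation=cv2.INTER_CUBIC)
b=cv2.resize(q['image'][150:250,190:330],(588,420),interpolation=cv2.INTER_CUBIC)
cv2.imwrite('pics/c5.png',cv2.resize(np.hstack([a,b])[...,::-1],(800,298)))
E
```

```text
[ 0.47347909 -0.32941784  0.15076855] 0.08528452159276682 [-0.4826848   0.55506398 -0.06858675]
(array([ 0.473 , -0.3277,  0.4722, -0.3246,  0.4716, -0.3226,  0.0321,
        0.0582]), 80) (array([0.4785, 0.3102, 0.4781, 0.3096, 0.477 , 0.3095, 0.0278, 0.0655]), 209)
```

View pics/c5.png

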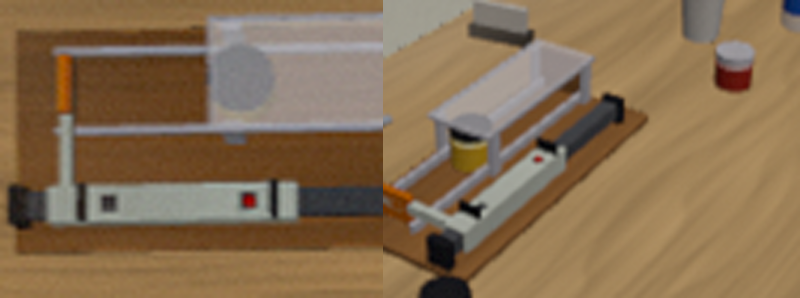

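The yellow jar stands under the cover (crop 240,78) with the gate open, and the red jar hasn't moved. Next is the red jar.

Emit:
servo_tool:
  translation:
    - [0.001, 0, 0.03]
    - [0.001, 0, 0.06]
    - [0.001, 0, 0.09]
    - [0.001, 0, 0.115]
    - [0.001, 0, 0.128]
    - [0.001, 0, 0.134]
    - [0.001, 0, 0.134]
    - [0.001, 0, 0.134]
  yaw: [0, 0, 0, 0, 0, 0, 0, 0]

```text
clock: 16.95
position: [0.4745, -0.3306, 0.0179]
orientation: [-2.233, 2.21, -0.001]
contact_force: [0.2, -0.4, 0.1]
gripper_width: 0.0856
finger_force: 0.0
```

Emit:
servo_tool:
  translation:
    - [0, 0, 0]
    - [0, 0, 0]
    - [0, 0, 0]
    - [0, 0, 0]
    - [0, 0, 0]
    - [0, 0, 0]
    - [0, 0, 0]
    - [0, 0, -0.02]
    - [0, 0, -0.05]
    - [0, 0, -0.08]
    - [0, 0, -0.105]
    - [0, 0, -0.105]
  yaw: [0, 0, 0, 0, 0, 0, 0, 0, 0, 0, 0, 0]
  jaw: 0

```text
clock: 17.95
position: [0.4766, -0.3326, 0.1282]
orientation: [-2.23, 2.208, -0.017]
contact_force: [1.0, -1.0, -1.1]
gripper_width: 0.0549
finger_force: 63.9
```

Emit:
servo_tool:
  translation:
    - [-0.038, -0.015, 0]
    - [-0.076, -0.03, 0]
    - [-0.114, -0.045, 0]
    - [-0.152, -0.06, 0]
    - [-0.19, -0.075, 0]
    - [-0.228, -0.09, 0]
    - [-0.266, -0.105, 0]
    - [-0.304, -0.12, 0]
    - [-0.342, -0.135, 0]
    - [-0.38, -0.15, 0]
    - [-0.418, -0.165, 0]
    - [-0.454, -0.178, 0]
  yaw: [0, 0, 0, 0, 0, 0, 0, 0, 0, 0, 0, 0]
  jaw: 0

```text
clock: 18.95
position: [0.6474, 0.1266, 0.1212]
orientation: [2.23, -2.211, -0.002]
contact_force: [0.8, -1.3, -1.3]
gripper_width: 0.0546
finger_force: 63.9
```

Emit:
servo_tool:
  translation:
    - [0, 0, 0]
    - [0, 0, 0.02]
    - [0, 0, 0.04]
    - [0, 0, 0.05]
    - [0, 0, 0.05]
    - [0, 0, 0.05]
    - [0, 0, 0.05]
    - [0, 0, 0.05]
  yaw: [0, 0, 0, 0, 0, 0, 0, 0]

```text
clock: 19.62
position: [0.6485, 0.1246, 0.0737]
orientation: [-2.229, 2.21, -0.002]
contact_force: [-0.2, 1.0, -2.7]
gripper_width: 0.0547
finger_force: 64.0
```

```bash
python3 - <<'E'
from h import *
print(get_obs()['position'],get_obs()['gripper_width'],get_obs()['contact_force'])
q=shot('side')
I=q['image'].astype(int);X=cloud(q)
red=(I[...,0]>90)&(I[...,0]>2.2*I[...,1])&(I[...,0]>2.2*I[...,2])&(X[...,0]>.58)&(X[...,1]>.06)
v,u=np.nonzero(red);print(len(u),np.nanmin(X[red],0),np.nanmax(X[red],0),u.min(),u.max(),v.min(),v.max())
E
```

```text
[0.64846939 0.12456302 0.07374891] 0.05467985763708253 [-0.16588374  0.9964313  -2.71811808]
69 [0.619908   0.119438   0.05675713] [0.65084507 0.15464139 0.09245584] 201 214 197 206
```

Emit:
servo_tool:
  translation:
    - [0, 0, 0.01]
    - [0, 0, 0.02]
    - [0, 0, 0.028]
    - [0, 0, 0.034]
    - [0, 0, 0.038]
    - [0, 0, 0.041]
    - [0, 0, 0.042]
    - [0, 0, 0.042]
    - [0, 0, 0.042]
  yaw: [0, 0, 0, 0, 0, 0, 0, 0, 0]

```text
clock: 20.42
position: [0.6472, 0.1244, 0.0311]
orientation: [2.231, -2.211, -0.0]
contact_force: [-3.1, -1.5, 3.8]
gripper_width: 0.0548
finger_force: 64.2
```

Emit:
servo_tool:
  translation:
    - [0, 0, 0.002]
    - [0, 0, 0.002]
    - [0.006, 0, 0.002]
    - [0.012, 0, 0.002]
    - [0.018, 0, 0.002]
    - [0.023, 0, 0.002]
    - [0.026, 0, 0.002]
    - [0.026, 0, 0.002]
    - [0.026, 0, 0.002]
  yaw: [0, 0, 0, 0, 0, 0, 0, 0, 0]

```text
clock: 21.17
position: [0.6516, 0.1006, 0.0312]
orientation: [-2.226, 2.204, -0.007]
contact_force: [1.0, 3.7, 5.9]
gripper_width: 0.0551
finger_force: 64.5
```

Emit:
servo_tool:
  translation:
    - [0, 0, 0]
    - [0, 0, 0]
    - [0, 0, 0]
    - [0, 0, 0]
    - [0, 0, -0.02]
    - [0, 0, -0.05]
    - [0, 0, -0.08]
    - [-0.03, 0, -0.08]
    - [-0.055, 0, -0.08]
    - [-0.055, 0, -0.08]
  yaw: [0, 0, 0, 0, 0, 0, 0, 0, 0, 0]
  jaw: 1

```text
clock: 22.0
position: [0.6477, 0.157, 0.1089]
orientation: [-2.233, 2.206, -0.001]
contact_force: [-0.9, -0.7, -0.0]
gripper_width: 0.0856
finger_force: 0.0
```

Emit:
servo_tool:
  translation:
    - [0, 0, 0]
    - [0, 0, 0]
    - [0, 0, 0]
    - [0, 0, 0]
    - [0, 0, 0]
    - [0, 0, 0.02]
    - [0, 0, 0.04]
    - [0, 0, 0.06]
    - [0, 0, 0.072]
    - [0, 0, 0.072]
    - [0, 0, 0.072]
  yaw: [0, 0, 0, 0, 0, 0, 0, 0, 0, 0, 0]
  jaw: 0

```text
clock: 22.92
position: [0.6474, 0.1531, 0.036]
orientation: [2.23, -2.211, 0.0]
contact_force: [1.1, -0.1, 0.4]
gripper_width: 0.0001
finger_force: 0.0
```

Emit:
servo_tool:
  translation:
    - [0.008, 0, 0]
    - [0.016, 0, 0]
    - [0.024, 0, 0]
    - [0.032, 0, 0]
    - [0.04, 0, 0]
    - [0.046, 0, 0]
    - [0.052, 0, 0]
    - [0.056, 0, 0]
    - [0.057, 0, 0]
    - [0.057, 0, 0]
  yaw: [0, 0, 0, 0, 0, 0, 0, 0, 0, 0]

```text
clock: 23.75
position: [0.6481, 0.0961, 0.0365]
orientation: [-2.231, 2.212, -0.001]
contact_force: [0.4, 1.8, 1.4]
gripper_width: 0.0002
finger_force: 1.1
```

Emit:
servo_tool:
  translation:
    - [-0.015, 0, 0]
    - [-0.015, 0, -0.04]
    - [-0.015, 0, -0.08]
    - [-0.02, 0.01, -0.115]
    - [-0.05, 0.035, -0.115]
    - [-0.08, 0.06, -0.115]
    - [-0.11, 0.085, -0.115]
    - [-0.14, 0.11, -0.115]
    - [-0.17, 0.135, -0.115]
    - [-0.195, 0.155, -0.115]
    - [-0.2155, 0.167, -0.115]
    - [-0.2155, 0.167, -0.115]
  yaw: [0, 0, 0, 0, -5, -10, -15, -20, -20, -20, -20, -20]
  jaw: 0

```text
clock: 24.75
position: [0.4759, 0.3132, 0.1504]
orientation: [2.584, -1.782, -0.001]
contact_force: [-0.2, -0.7, 0.6]
gripper_width: -0.0
finger_force: 0.0
```

Emit:
servo_tool:
  translation:
    - [0, 0, 0]
    - [0, 0, 0]
    - [0, 0, 0]
    - [0, 0, 0]
  yaw: [0, 0, 0, 0]
  jaw: 0.85

```text
clock: 25.08
position: [0.4793, 0.3095, 0.1509]
orientation: [2.579, -1.792, -0.0]
contact_force: [0.4, 0.2, 0.6]
gripper_width: 0.0488
finger_force: 0.0
```

```bash
python3 - <<'E'
from h import *
print(get_obs()['position'],get_obs()['gripper_width'],get_obs()['contact_force'])
q=shot('side');p=shot('top')
print(lid(q,.478,.311),lid(q,.39,.33),lid(q,.529,.4))
a=cv2.resize(p['image'][130:200,175:265],(540,420),interpolation=cv2.INTER_CUBIC)
b=cv2.resize(q['image'][170:290,165:325],(560,420),interpolation=cv2.INTER_CUBIC)
cv2.imwrite('pics/c6.png',cv2.resize(np.hstack([a,b])[...,::-1],(800,305)))
E
```

```text
[0.4792804  0.30948359 0.15093071] 0.04882782953202278 [0.35677651 0.15456961 0.60489288]
(array([0.4779, 0.3135, 0.475 , 0.3164, 0.475 , 0.3168, 0.0296, 0.0586]), 204) (array([0.3852, 0.3446, 0.3823, 0.3466, 0.3821, 0.3472, 0.0288, 0.0577]), 238) (array([0.536 , 0.4055, 0.5336, 0.4089, 0.5332, 0.4087, 0.0299, 0.0586]), 227)
```

View pics/c6.png

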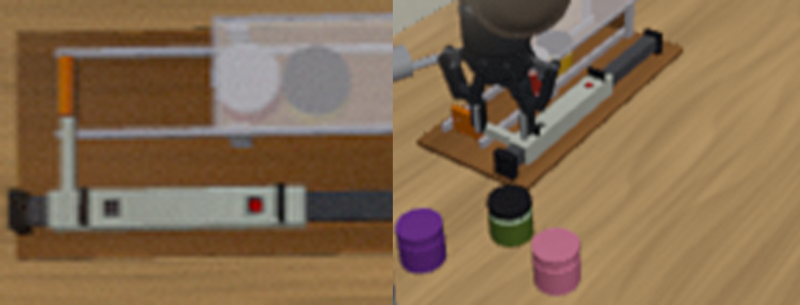

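Both jars stand in the row under the cover. The green jar with the black lid (side crop 510,215) is the one I want, not purple (420,240) or pink (556,260).

Emit:
servo_tool:
  translation:
    - [0, 0, 0]
    - [0, 0, 0]
    - [0, 0, 0.03]
    - [0, 0, 0.05]
    - [0, 0, 0.08]
    - [0, 0, 0.105]
    - [0, 0, 0.122]
    - [0, 0, 0.13]
    - [0, 0, 0.133]
    - [0, 0, 0.133]
    - [0, 0, 0.133]
  yaw: [0, 0, 0, 0, 0, 0, 0, 0, 0, 0, 0]

```text
clock: 26.1
position: [0.4796, 0.3112, 0.0194]
orientation: [-2.58, 1.789, -0.001]
contact_force: [-0.3, 0.3, 0.3]
gripper_width: 0.0722
finger_force: 0.0
```

Emit:
servo_tool:
  translation:
    - [0, 0, 0]
    - [0, 0, 0]
    - [0, 0, 0]
    - [0, 0, 0]
    - [0, 0, 0]
    - [0, 0, 0]
    - [0, 0, 0]
    - [0, 0, -0.02]
    - [0, 0, -0.05]
    - [0, 0, -0.08]
    - [0, 0, -0.105]
    - [0, 0, -0.105]
  yaw: [0, 0, 0, 0, 0, 0, 0, 0, 0, 0, 0, 20]
  jaw: 0

```text
clock: 27.1
position: [0.4814, 0.3128, 0.1293]
orientation: [-2.455, 1.942, -0.003]
contact_force: [0.5, 0.6, -2.7]
gripper_width: 0.0546
finger_force: 64.0
```

Emit:
servo_tool:
  translation:
    - [0.03, -0.015, 0]
    - [0.06, -0.03, 0]
    - [0.09, -0.046, 0]
    - [0.12, -0.063, 0]
    - [0.15, -0.08, 0]
    - [0.18, -0.097, 0]
    - [0.205, -0.112, 0]
    - [0.22, -0.1215, 0]
    - [0.22, -0.1215, 0.01]
    - [0.22, -0.1215, 0.03]
    - [0.22, -0.1215, 0.045]
    - [0.22, -0.1215, 0.048]
  yaw: [5, 10, 12.8, 12.8, 12.8, 12.8, 12.8, 12.8, 12.8, 12.8, 12.8, 12.8]
  jaw: 0

```text
clock: 28.1
position: [0.6449, 0.1239, 0.0713]
orientation: [2.226, -2.208, -0.006]
contact_force: [-0.9, 1.1, -2.6]
gripper_width: 0.0547
finger_force: 64.1
```

Emit:
servo_tool:
  translation:
    - [0, 0, 0]
    - [0, 0, 0]
    - [0, 0, 0]
    - [0, 0, 0]
  yaw: [0, 0, 0, 0]

```text
clock: 28.43
position: [0.6485, 0.1251, 0.0766]
orientation: [-2.231, 2.209, -0.001]
contact_force: [0.3, 0.5, -1.5]
gripper_width: 0.0547
finger_force: 64.1
```

```bash
python3 - <<'E'
from h import *
print(get_obs()['position'],get_obs()['gripper_width'],get_obs()['contact_force'])
q=shot('side');p=shot('top')
b=cv2.resize(q['image'][160:250,170:290],(800,600),interpolation=cv2.INTER_CUBIC)
cv2.imwrite('pics/c7.png',b[...,::-1])
E
```

```text
[0.64851392 0.12509407 0.07662949] 0.054735960935172655 [ 0.27505514  0.53274398 -1.48933898]
```

View pics/c7.png

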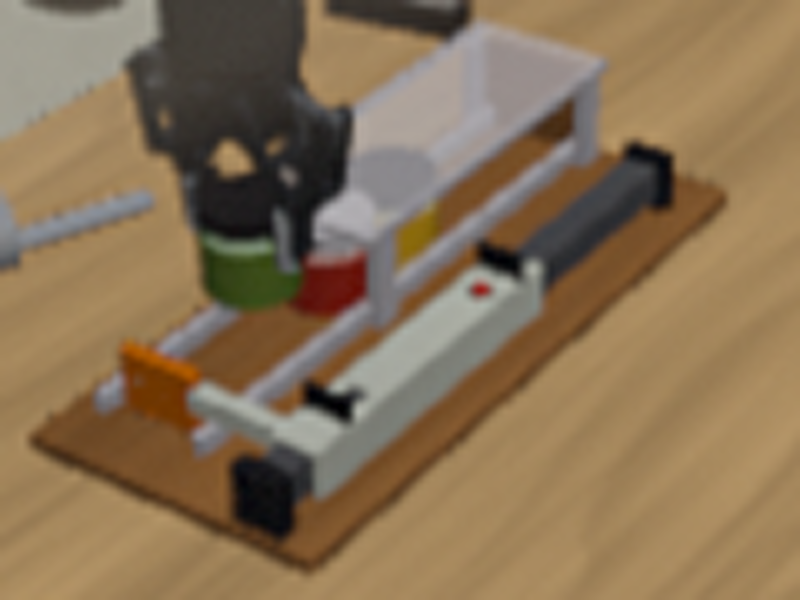

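The green jar is held upright over the lane mouth, with the red and yellow jars under the cover.

Emit:
servo_tool:
  translation:
    - [0, 0, 0.01]
    - [0, 0, 0.02]
    - [0, 0, 0.028]
    - [0, 0, 0.034]
    - [0, 0, 0.038]
    - [0, 0, 0.041]
    - [0, 0, 0.0425]
    - [0, 0, 0.0425]
    - [0, 0, 0.0425]
  yaw: [0, 0, 0, 0, 0, 0, 0, 0, 0]

```text
clock: 29.28
position: [0.6482, 0.1246, 0.0331]
orientation: [-2.232, 2.21, -0.001]
contact_force: [0.7, -0.5, -2.0]
gripper_width: 0.0547
finger_force: 64.5
```

Emit:
servo_tool:
  translation:
    - [0, 0, 0.002]
    - [0, 0, 0.002]
    - [0.006, 0, 0.002]
    - [0.012, 0, 0.002]
    - [0.018, 0, 0.002]
    - [0.023, 0, 0.002]
    - [0.026, 0, 0.002]
    - [0.026, 0, 0.002]
    - [0.026, 0, 0.002]
  yaw: [0, 0, 0, 0, 0, 0, 0, 0, 0]

```text
clock: 30.03
position: [0.6498, 0.0988, 0.0321]
orientation: [-2.23, 2.208, -0.003]
contact_force: [1.6, 2.9, 5.3]
gripper_width: 0.0549
finger_force: 64.6
```

Emit:
servo_tool:
  translation:
    - [0, 0, 0]
    - [0, 0, 0]
    - [0, 0, 0]
    - [0, 0, 0]
    - [0, 0, -0.02]
    - [0, 0, -0.05]
    - [0, 0, -0.08]
    - [-0.03, 0, -0.08]
    - [-0.055, 0, -0.08]
    - [-0.055, 0, -0.08]
  yaw: [0, 0, 0, 0, 0, 0, 0, 0, 0, 0]
  jaw: 1

```text
clock: 30.87
position: [0.6477, 0.1569, 0.1112]
orientation: [-2.234, 2.206, -0.0]
contact_force: [-0.5, -0.5, -1.1]
gripper_width: 0.0853
finger_force: 0.0
```

Emit:
servo_tool:
  translation:
    - [0, 0, 0]
    - [0, 0, 0]
    - [0, 0, 0]
    - [0, 0, 0]
    - [0, 0, 0]
    - [0, 0, 0.02]
    - [0, 0, 0.04]
    - [0, 0, 0.06]
    - [0, 0, 0.074]
    - [0, 0, 0.074]
    - [0, 0, 0.074]
  yaw: [0, 0, 0, 0, 0, 0, 0, 0, 0, 0, 0]
  jaw: 0

```text
clock: 31.78
position: [0.6474, 0.1529, 0.0362]
orientation: [2.23, -2.21, -0.001]
contact_force: [0.6, -0.7, -0.2]
gripper_width: 0.0003
finger_force: 0.0
```

Emit:
servo_tool:
  translation:
    - [0.008, 0, 0]
    - [0.016, 0, 0]
    - [0.024, 0, 0]
    - [0.032, 0, 0]
    - [0.04, 0, 0]
    - [0.046, 0, 0]
    - [0.052, 0, 0]
    - [0.056, 0, 0]
    - [0.058, 0, 0]
    - [0.059, 0, 0]
    - [0.059, 0, 0]
  yaw: [0, 0, 0, 0, 0, 0, 0, 0, 0, 0, 0]

```text
clock: 32.7
position: [0.6494, 0.0948, 0.0383]
orientation: [-2.23, 2.208, -0.002]
contact_force: [0.1, 4.7, 3.5]
gripper_width: 0.0
finger_force: 2.3
```

Emit:
servo_tool:
  translation:
    - [-0.015, 0, 0]
    - [-0.015, 0, -0.04]
    - [-0.015, 0, -0.07]
    - [0.01, 0.03, -0.07]
    - [0.03, 0.06, -0.07]
    - [0.0435, 0.09, -0.07]
    - [0.0435, 0.1006, -0.07]
    - [0.0435, 0.1006, -0.05]
    - [0.0435, 0.1006, -0.032]
    - [0.0435, 0.1006, -0.032]
    - [0.0435, 0.1006, -0.032]
    - [0.0435, 0.1006, -0.032]
  yaw: [0, 0, 0, 0, 0, 0, 0, 0, 0, 0, 0, 0]

```text
clock: 33.7
position: [0.5484, 0.0501, 0.0693]
orientation: [2.232, -2.21, 0.001]
contact_force: [0.1, 0.3, -0.5]
gripper_width: -0.0003
finger_force: 0.0
```

```bash
python3 - <<'E'
from h import *
print(get_obs()['position'],get_obs()['contact_force'])
q=shot('side');p=shot('top')
a=cv2.resize(p['image'][130:200,175:265],(540,420),interpolation=cv2.INTER_CUBIC)
b=cv2.resize(q['image'][160:250,170:285],(540,420),interpolation=cv2.INTER_CUBIC)
cv2.imwrite('pics/c8.png',cv2.resize(np.hstack([a,b])[...,::-1],(800,311)))
E
```

```text
[0.5484194  0.05012173 0.06926139] [ 0.1264798   0.33861477 -0.53313781]
```

View pics/c8.png

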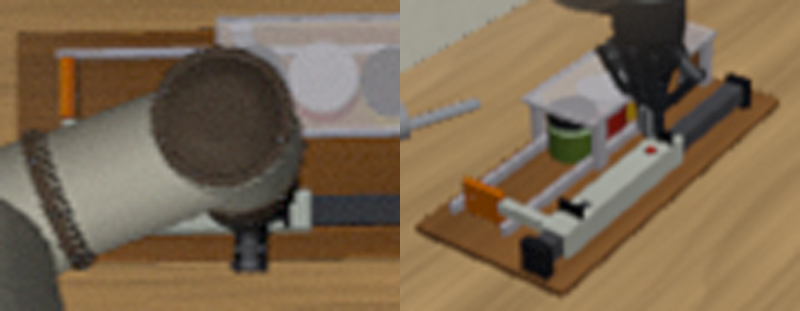

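All three jars stand under the cover (green at crop 570,140) and the finger is above the pin. Next I press the pin and push towards -y.

Emit:
servo_tool:
  translation:
    - [0, 0, 0.01]
    - [0, 0, 0.014]
    - [0, 0, 0.017]
    - [0, 0, 0.019]
    - [0, 0, 0.0205]
    - [0, 0, 0.021]
    - [0, 0, 0.021]
  yaw: [0, 0, 0, 0, 0, 0, 0]

```text
clock: 34.38
position: [0.5478, 0.05, 0.0481]
orientation: [2.232, -2.21, -0.0]
contact_force: [-1.8, 0.2, 4.5]
gripper_width: -0.0002
finger_force: 2.0
```

Emit:
servo_tool:
  translation:
    - [0.002, 0, 0]
    - [0.004, 0, 0]
    - [0.006, 0, 0]
    - [0.008, 0, 0]
    - [0.01, 0, 0]
    - [0.012, 0, 0]
    - [0.015, 0, 0]
    - [0.018, 0, 0]
    - [0.021, 0, -0.001]
    - [0.024, 0, -0.002]
  yaw: [0, 0, 0, 0, 0, 0, 0, 0, 0, 0]

```text
clock: 35.22
position: [0.5484, 0.0291, 0.0493]
orientation: [-2.232, 2.207, 0.002]
contact_force: [0.7, -0.6, 0.2]
gripper_width: -0.0
finger_force: 0.1
```

Emit:
servo_tool:
  translation:
    - [0.01, 0, -0.001]
    - [0.02, 0, -0.001]
    - [0.032, 0, -0.001]
    - [0.044, 0, -0.001]
    - [0.056, 0, -0.001]
    - [0.066, 0, -0.001]
    - [0.076, 0, -0.001]
    - [0.084, 0, -0.001]
    - [0.09, 0, -0.001]
    - [0.094, 0, -0.001]
    - [0.097, 0, -0.001]
    - [0.099, 0, -0.001]
  yaw: [0, 0, 0, 0, 0, 0, 0, 0, 0, 0, 0, 0]

```text
clock: 36.22
position: [0.5484, -0.073, 0.0501]
orientation: [2.23, -2.211, -0.002]
contact_force: [-0.2, 4.1, -1.8]
gripper_width: -0.0001
finger_force: 2.4
```

Emit:
servo_tool:
  translation:
    - [0.001, 0, 0]
    - [0.002, 0, 0]
    - [0.003, 0, 0]
    - [0.004, 0, 0]
    - [0.005, 0, 0]
    - [0.005, 0, 0]
  yaw: [0, 0, 0, 0, 0, 0]

```text
clock: 36.72
position: [0.5485, -0.0757, 0.0501]
orientation: [-2.231, 2.21, 0.004]
contact_force: [-0.7, 12.5, -2.6]
gripper_width: -0.0002
finger_force: 6.5
```

Emit:
servo_tool:
  translation:
    - [-0.012, 0, 0]
    - [-0.015, 0, -0.04]
    - [-0.015, 0, -0.08]
    - [0.02, 0.03, -0.1]
    - [0.05, 0.06, -0.1]
    - [0.08, 0.09, -0.1]
    - [0.11, 0.12, -0.1]
    - [0.13, 0.14, -0.1]
    - [0.13, 0.14, -0.1]
    - [0.13, 0.14, -0.1]
    - [0.13, 0.14, -0.1]
  yaw: [0, 0, 0, 0, 0, 0, 0, 0, 0, 0, 0]

```text
clock: 37.63
position: [0.4106, -0.2096, 0.1513]
orientation: [2.232, -2.211, 0.002]
contact_force: [0.3, -0.1, -0.5]
gripper_width: -0.0001
finger_force: 0.0
```

```bash
python3 - <<'E'
from h import *
print(get_obs()['position'],get_obs()['contact_force'])
q=shot('side');p=shot('top')
a=cv2.resize(p['image'][130:200,175:300],(750,420),interpolation=cv2.INTER_CUBIC)
b=cv2.resize(q['image'][160:250,170:285],(540,420),interpolation=cv2.INTER_CUBIC)
cv2.imwrite('pics/c9.png',cv2.resize(np.hstack([a,b])[...,::-1],(800,260)))
I=p['image'].astype(int)[165:190,180:300]
r=(I[...,0]>110)&(I[...,0]>2*I[...,1])&(I[...,0]>2*I[...,2]);v,u=np.nonzero(r);print(len(u),w(p,u.mean()+180,v.mean()+165,.053))
E
```

```text
[ 0.41060919 -0.20960755  0.1513075 ] [ 0.27288946 -0.05127154 -0.52732193]
7 [0.54844856 0.04945671 0.053     ]
```

View pics/c9.png

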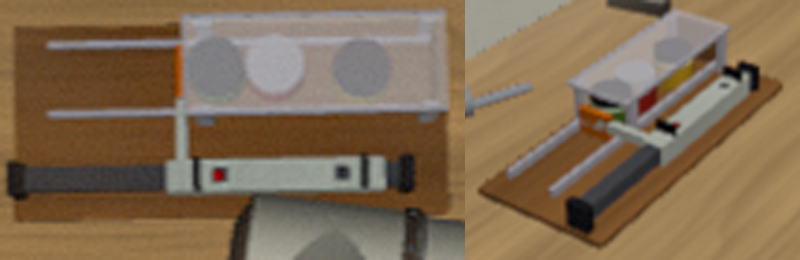

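```bash
python3 - <<'E'
from h import *
for n,(r0,r1,c0,c1) in(('top',(166,183,215,290)),('side',(188,218,215,265))):
    a=cv2.imread(f'pics/{n}0.png',0).astype(np.float32)[r0:r1,c0:c1];p=shot(n);g=cv2.cvtColor(p['image'],cv2.COLOR_RGB2GRAY).astype(np.float32)[r0:r1,c0:c1]
    print(n,cv2.phaseCorrelate(a,g,cv2.createHanningWindow(a.shape[::-1],cv2.CV_32F)),abs(a-g).mean())
I=cv2.imread('pics/side0.png')[...,::-1].astype(int);J=p['image'].astype(int)
for K in(I,J):
    r=(K[...,0]>100)&(K[...,0]>1.8*K[...,1])&(K[...,0]>1.8*K[...,2]);r[:,:232]=0;r[:195]=0;r[215:]=0;r[:,255:]=0
    v,u=np.nonzero(r);print(list(zip(u,v)))
E
```

```text
top ((0.8804094334377197, -0.05053293316172436), 1.0075717511000457) 4.6956863
side ((0.2963119352606114, -0.04829299091788819), 1.0763394600550333) 1.9437408
[(np.int64(242), np.int64(203))]
[(np.int64(242), np.int64(203))]
```

```bash
python3 - <<'E'
from h import *
p=shot('top')
A=cv2.cvtColor(cv2.imread('pics/top0.png'),cv2.COLOR_BGR2GRAY).astype(float);G=cv2.cvtColor(p['image'],cv2.COLOR_RGB2GRAY).astype(float)
rows=slice(173,179)
a=A[rows].mean(0);g=G[rows].mean(0)
x=np.arange(512)
def best(c0,c1,a=a,g=g):
    ss=np.arange(-3,3.01,.05);e=[np.square(np.interp(x[c0:c1]+s,x,g)-a[c0:c1]).mean() for s in ss];i=np.argmin(e);return round(ss[i],2),round(e[i],1)
for n,c in dict(fin1=(222,232),pin=(229,238),hole2=(262,271),fin2=(270,279),endR=(272,283),brackR=(280,290),brackL=(175,184),tubeL=(214,224)).items(): print(n,best(*c))
print(g[214:292].round().astype(int));print(a[214:292].round().astype(int))
E
```

```text
fin1 (np.float64(0.1), np.float64(178.3))
pin (np.float64(0.35), np.float64(38.5))
hole2 (np.float64(0.4), np.float64(56.3))
fin2 (np.float64(0.4), np.float64(210.0))
endR (np.float64(0.55), np.float64(97.8))
brackR (np.float64(0.1), np.float64(5.1))
brackL (np.float64(-0.05), np.float64(0.7))
tubeL (np.float64(0.4), np.float64(21.4))
[ 61  62  61  60  56  94 140 150 149 151 150 155 125  34  78 136 156 142
 109  85  86 104 134 152 150 149 150 150 150 152 152 152 153 153 151 152
 153 153 152 152 153 154 153 154 157 156 154 155 156 159 146 108  86  85
 105 140 157 129  55  49 121 157 154 148 108  50  54  55  37  21  28  26
  47  67  66  66  67  66]
[ 62  60  60  57  62 116 154 150 151 150 151 155 122  11 108 158 156 138
  97  87  87 113 144 151 151 150 150 150 150 152 152 154 152 152 150 152
 153 154 153 152 154 153 154 156 157 155 155 157 158 159 138  85  87  88
 124 155 156 123  28  96 150 154 156 136  85  53  57  52  36  25  24  25
  52  68  66  67  66  68]
```

```bash
python3 -c "
from station import *
print(sign_off())"
```

```text
the job is handed in; nothing more can be done
None
```

I handed the job in: all three jars present (yellow, red, green) stand upright under the cover, and the tube is home to about 1 mm with the pin up and the gate shut, judging by the last pictures; the judge's verdict was not shown.

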